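Pack the gap in a welding jig

TASK

Find by trial which of the four packers fills the gap between the jig's fence and the clamped cross-member: the thickest one that goes in. Leave it sitting fully down on the base plate, upright and square in the gap, about midway along the fence, so that it holds the spring pad back, and leave the other three standing upright on the bench.

Things in the scene. Friction and masses are not known exactly. Their poses are not given: they have to be found in the camera images.
- jig: Welding jig fixed to the bench: steel base plate 10 mm thick with a dark box-section fence on it, 40 mm wide (x -40 to 0), 180 mm long along y, its top 72 mm above the bench. Origin: on the bench, in the plane of the fence's working face, midway along it. x points level out of that face across the gap, y along the fence, z up.
- gap_floor (a point): Foot of the fence's face, midway, on the plate, 10 mm above the bench; axes as the jig. From here the gap runs along +x to a clamped cross-member (dark square tube 40 mm wide, 180 mm long, parallel to the fence, top 52 mm above the bench, long top edges bevelled 5 mm in over 12 mm down, low clamp straps at its ends). The gap's width changes every time, 22.7 to 44.5 mm, and is not given.
- pad (a joint): Spring pad in the middle of the fence's face, 40 mm along y, its sloped top ending 56 mm above the bench. 0 = out 10 mm into the gap, 0.010 = flush with the fence. Its 6 to 7.5 N shoves a released packer against the cross-member, so it reads 10 mm less the room left in the gap; held back when over 0.0025.
- packer_21_mid (a point): Packer 21 mm thick, loose, about 0.3 kg, upright on the bench: aluminium block 21 mm along x, 100 along y, 60 high (lower 10 mm tapers in 2.5 mm on each x side), with a central upright steel handle on top, 16 mm along x, 50 along y, 60 to 120 mm above the underside. This point: its centre, 60 mm above the underside; z up. The packers differ only in thickness.
- packer_27_mid (a point): Packer 27 mm thick, loose, about 0.3 kg, upright on the bench: aluminium block 27 mm along x, 100 along y, 60 high (lower 10 mm tapers in 2.5 mm on each x side), with a central upright steel handle on top, 16 mm along x, 50 along y, 60 to 120 mm above the underside. This point: its centre, 60 mm above the underside; z up. The packers differ only in thickness.
- packer_33_mid (a point): Packer 33 mm thick, loose, about 0.3 kg, upright on the bench: aluminium block 33 mm along x, 100 along y, 60 high (lower 10 mm tapers in 2.5 mm on each x side), with a central upright steel handle on top, 16 mm along x, 50 along y, 60 to 120 mm above the underside. This point: its centre, 60 mm above the underside; z up. The packers differ only in thickness.
- packer_39_mid (a point): Packer 39 mm thick, loose, about 0.3 kg, upright on the bench: aluminium block 39 mm along x, 100 along y, 60 high (lower 10 mm tapers in 2.5 mm on each x side), with a central upright steel handle on top, 16 mm along x, 50 along y, 60 to 120 mm above the underside. This point: its centre, 60 mm above the underside; z up. The packers differ only in thickness.
Not all that is in view belongs to the job. Leave any purple look-alike of the part that bears packer_33_mid alone.

How it is judged:
By the outcome, as a careful person would: the job done as asked, in the order asked, and still so for the second after the job is handed in, with the robot touching nothing.
It also fails if it takes over 72 s, if anything falls off the work surface, if the arm or the gripper's body presses on something with over 40 N, if the wrist force passes 120 N, or if a joint passes its speed limit or range.

ROBOT

A 6-joint arm with a two-finger parallel gripper is mounted at the origin on the work surface. World frame = base frame: x ahead of the robot, y to its left, z up, the work surface at z = 0. Lengths are in m, angles in degrees, forces in N, time in s.
With the tool pointing down it reaches from about 0.35 to 0.875 m from the base axis. Payload 4.2 kg.
Tool frame: the origin (TCP) lies on the front face of the gripper's body, between the roots of the fingers; the fingertips stand 70 mm ahead of it and the grasp point (between the pads) lies 51 mm ahead of it; x points along the fingers, y is the direction in which the jaws open and shut, and the axes are right-handed (so a half turn about x gives the same grasp; the last joint's range is limited). The gripper opens to 87 mm and grips with 3 to 60 N. Pads are 19 mm wide; open, the fingers measure 117 mm over their backs; the gripper's body (75 mm by 190 mm) begins 51 mm behind the grasp point.
Start: joints at [-50.329, 22.042, 0.453, 0, -68.411, -14.817], TCP at [0.263, -0.567, 0.292] pointing down, gripper open.
Joint ranges: [-179.83, 179.83], [-69.29, 118.12], [-61.27, 80.66], [-181.25, 117.63], [-171.15, -9.14], [-177.46, 177.46]. Speed limits (degrees/s): [159.86, 159.86, 180, 180, 180, 180].

INTERFACE

Orientations are given as a 3x3 rotation matrix whose columns are the frame's x, y, z axes.
In Python, from station import r, viewer, spotter gives the robot as it stands.
- The arm moves only by the tool move_arm, never from a script. Its argument "series" is a list that holds one entry, the list of rows, each a list of 7 numbers: the turn, a rotation vector about the world's x, y, z scaled (see below), then the shift along the world's x, y, z scaled (see below), then the opening, from 0 (shut) to 1 (fully open). A call has 1 to 20 rows; each row shifts and turns the pose as measured when the row begins; what a row does not reach is not made up. The controller multiplies each number of a shift by 60 mm and each number of a turn by 8 degrees. A row lasts 1/8 s, in which the tool goes at most 62.5 mm and 10.7 degrees, less where a joint would pass 70% of its speed; a pose out of reach is approached as far as the arm can. A call with a number of a shift or a turn outside -1 to 1 is refused whole. A call with a gripper value outside its range is refused whole. The fingers move at their own pace and stop on an object; the grip force is fixed at half the most. Time passes only in rows, so rows that do not move let the fingers close. It gives the time, the measured TCP pose, the force and the opening at its end, in the units of the state.
- r.sense(): the state, without advancing time (a new reading comes with each control period).
- viewer.capture(name): name is "scene" or "top"; returns (picture, depth): 480x640x3 uint8, red, green, blue; 480x640 float32, m along the optical axis (not along the pixel's ray), 0 where there is no reading.
- viewer.camera_params(name): a dict with "mtx" (3x3 intrinsics, pixels), "pose" (4x4, takes a point from camera to world coordinates). Camera axes: x right, y down, z forward; pixel columns grow to the right and rows downward; lengths in m; the calibration is good to about 2 mm. A picture is of the moment at which its call begins. camera_params takes no time and is no camera call.
- r.finish_job(): hands the job in, once; it reports no verdict.
Trained networks look in the newest picture that a camera, given by its name, has taken for a name from the list of things; names that differ only in an ending like _2 or _b are one class to them, and where a whole thing is asked for, a point or a joint stands for the part that bears it (a point fixed in the world has none). Each returns a list of dicts, best first, with "conf" (0 to 1); they miss things now and then, are a little off and sometimes report something else, mostly with a low value. They report only what shows in the picture. A call takes as long as a camera call. They do not tell look-alikes from the thing itself.
- spotter.find_in(camera, name): "centre" ([column, row] in pixels, amid what is visible of it).
- spotter.trace(camera, name): "mask" (480x640 bool, what is visible of it) and "centre" ([column, row] in pixels, amid what is visible of it).
The state is a dict: "time_s": time; "joints": joint angles; "joint_velocities": joint speeds; "effort": joint torques, N m; "tcp_pos": TCP position; "ee_rot": TCP orientation; "wrist_force": force on the tool from outside, world axes, zero at the start; "moment": the same for the moment, N m; "gripper_width": opening from 0.0 (shut) to 1.0 (fully open).
Only numpy, scipy, OpenCV 4.12 (cv2) and the standard library are available. Lean on these libraries where they do the work, as an engineer would, in place of code of your own. Each camera call takes 0.05 s, during which the arm holds its last target.

## Working session

There is one attempt and no reset: what is moved stays moved. The work goes in short steps, Python scripts to look and compute and a tool call to move; the robot and the scene stay as the last step left them, time stands still between calls to the robot, and variables do not carry over. Pictures are saved under pics/ and viewed, and the job is handed in when it is done.

Besides the shell and the picture viewer there is one more tool, called after "Emit:" as name(argument=value, ...), one argument or row to a line, values as JSON. move_arm: Moves the arm, as the interface text tells. Its arguments: {"type":"object","properties":{"series":{"type":"array","items":{"type":"array","items":{"type":"array","items":{"type":"number","minimum":-1,"maximum":1}}}}},"required":["series"]}

```bash
mkdir -p pics; cat > h.py <<'E'
from station import r, viewer, spotter
import numpy as np, cv2
def cap(n,f):
    p,d=viewer.capture(n); cv2.imwrite('pics/'+f,p[:,:,::-1]); return p,d
def world(n,d,mask=None):
    c=viewer.camera_params(n);K=np.array(c['mtx']);T=np.array(c['pose'])
    v,u=np.mgrid[0:480,0:640]
    P=np.stack([(u-K[0,2])/K[0,0]*d,(v-K[1,2])/K[1,1]*d,d],-1)
    W=P@T[:3,:3].T+T[:3,3]; W[d<=0]=np.nan
    return W
def st():
    s=r.sense(); print({k:np.round(s[k],4).tolist() for k in('time_s','joints','tcp_pos','ee_rot','wrist_force','gripper_width')})
E
python3 - <<'E'
from h import *
st()
for n in('top','scene'):
    p,d=cap(n,n+'0.png'); W=world(n,d); np.save(n+'0.npy',W)
    for nm in ('jig','pad','packer_21_mid','packer_27_mid','packer_33_mid','packer_39_mid'):
        for o in spotter.find_in(n,nm):
            u,v=np.round(o['centre']).astype(int); print(n,nm,round(o['conf'],2),u,v,np.round(W[v,u],3))
st()
E
```

```text
{'time_s': 0.0, 'joints': [-50.3282, 22.0909, 0.3788, -0.0275, -68.4129, -14.8153], 'tcp_pos': [0.2625, -0.5667, 0.2912], 'ee_rot': [[-0.001, -0.4202, 0.9074], [0.002, 0.9074, 0.4202], [-1.0, 0.0022, -0.0001]], 'wrist_force': [-0.6137, -0.61, -0.3906], 'gripper_width': 0.9959}
top jig 0.98 210 200 [0.515 0.177 0.073]
top pad 0.37 215 228 [0.478 0.177 0.03 ]
top packer_21_mid 0.67 491 243 [ 0.441 -0.247  0.119]
top packer_27_mid 0.94 473 154 [ 0.589 -0.237  0.077]
top packer_33_mid 0.6 378 154 [ 0.591 -0.088  0.071]
top packer_33_mid 0.6 401 327 [ 0.319 -0.113  0.117]
top packer_33_mid 0.46 472 154 [ 0.588 -0.235  0.079]
top packer_39_mid 0.88 373 241 [ 0.45  -0.078  0.074]
scene jig 0.67 400 230 [0.543 0.173 0.01 ]
scene pad 0.76 400 212 [0.529 0.19  0.039]
scene packer_21_mid 0.97 196 309 [ 0.454 -0.276  0.062]
scene packer_21_mid 0.53 399 226 [0.532 0.186 0.009]
scene packer_27_mid 0.68 279 348 [ 0.607 -0.252  0.061]
scene packer_39_mid 0.55 282 262 [ 0.474 -0.101  0.059]
{'time_s': 0.7, 'joints': [-50.329, 22.0404, 0.4527, 0.0, -68.4129, -14.8181], 'tcp_pos': [0.2627, -0.5671, 0.2923], 'ee_rot': [[-0.0, -0.4203, 0.9074], [0.0, 0.9074, 0.4203], [-1.0, 0.0, -0.0]], 'wrist_force': [0.4113, 0.3809, 0.0051], 'gripper_width': 0.9978}
```

View pics/top0.png

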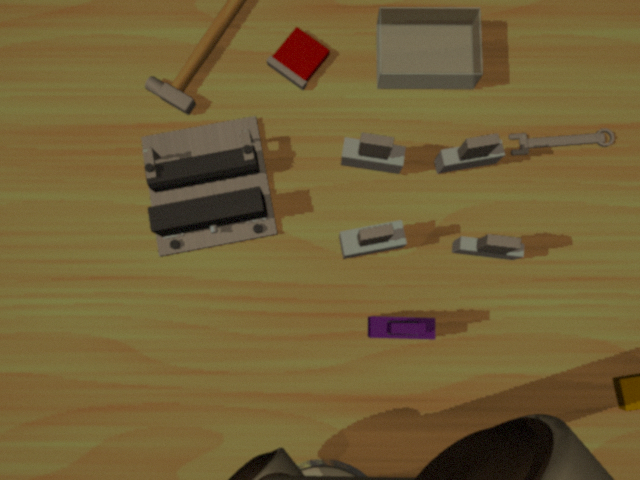

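View pics/scene0.png

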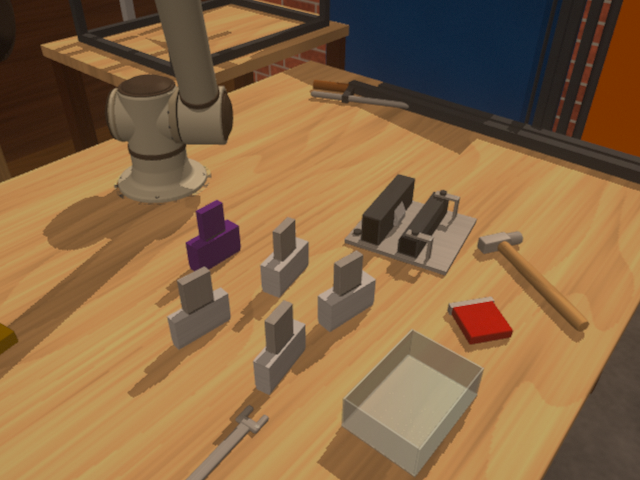

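The top view shows the jig at the left (fence at row 212, cross-member at row 170). The four grey packers are at (373,154), (470,154), (373,241) and (489,246), and the purple look-alike is at (401,327). Next I measure thicknesses, poses and the gap from depth.

```bash
python3 - <<'E'
from h import *
W=np.load('top0.npy'); S=np.load('scene0.npy')
def rect(pts):
    (c,s,a)=cv2.minAreaRect((pts[:,:2]*1000).astype(np.float32)); return np.round(c,1),np.round(s,1),round(a,1)
for nm,(x,y) in dict(a=(.59,-.09),b=(.59,-.24),c=(.45,-.08),d=(.44,-.25)).items():
    for cam,Q in (('top',W),('scene',S)):
        m=(abs(Q[...,0]-x)<.07)&(abs(Q[...,1]-y)<.07)
        bt=m&(Q[...,2]>.054)&(Q[...,2]<.066); ht=m&(Q[...,2]>.114)&(Q[...,2]<.126)
        al=m&(Q[...,2]>.015)
        print(nm,cam,'block',bt.sum(),rect(Q[bt]),np.round(np.median(Q[bt][:,2]),4),'handle',ht.sum(),rect(Q[ht]),np.round(np.median(Q[ht][:,2]),4))
for cam,Q in (('top',W),('scene',S)):
    m=(abs(Q[...,0]-.54)<.15)&(abs(Q[...,1]-.2)<.15)
    for z,n in((.072,'fence'),(.052,'cross')):
        t=m&(abs(Q[...,2]-z)<.005); print(cam,n,t.sum(),rect(Q[t]),np.median(Q[t][:,2]).round(4))
# handle mid mask
p=cv2.imread('pics/top0.png'); cv2.imwrite('pics/jig0.png',cv2.resize(p[100:270,120:300],None,fx=4,fy=3.5,interpolation=cv2.INTER_CUBIC))
p=cv2.imread('pics/scene0.png'); cv2.imwrite('pics/jig0s.png',cv2.resize(p[160:280,330:490],None,fx=5,fy=5,interpolation=cv2.INTER_CUBIC))
c=viewer.camera_params('top'); print(np.round(c['pose'],3),np.round(c['mtx'],1))
E
```

```text
a top block 845 (array([599.3, -82.2]), array([100.2,  34.7]), 80.8) 0.0599 handle 371 (array([599.1, -81.9]), array([49.9, 16.9]), 81.5) 0.1195
a scene block 666 (array([599.8, -81.7]), array([102.8,  36.1]), 81.0) 0.0587 handle 261 (array([599.7, -82.7]), array([50.9, 18.7]), 80.4) 0.1186
b top block 610 (array([ 597.4, -242. ]), array([ 28.2, 100.9]), 9.7) 0.0598 handle 365 (array([ 597.7, -241.7]), array([16.9, 50.3]), 10.4) 0.1196
b scene block 695 (array([ 598.4, -242. ]), array([ 29.1, 102.3]), 9.6) 0.0589 handle 345 (array([ 597.8, -241.3]), array([17. , 52.1]), 11.4) 0.1186
c top block 1045 (array([458.8, -79.7]), array([ 39.9, 100.4]), 11.1) 0.0598 handle 377 (array([458.6, -79.5]), array([16.1, 49.8]), 10.9) 0.1197
c scene block 604 (array([459.3, -78. ]), array([ 41.3, 104.6]), 9.2) 0.0589 handle 200 (array([459.4, -79.7]), array([16.5, 54. ]), 10.8) 0.1184
d top block 446 (array([ 444.8, -266.9]), array([101.4,  21.9]), 83.1) 0.0597 handle 391 (array([ 444.8, -266.6]), array([51.1, 16.4]), 83.7) 0.1194
d scene block 557 (array([ 445.7, -266.4]), array([100.8,  24. ]), 83.0) 0.0589 handle 306 (array([ 444.2, -266.6]), array([51.2, 22.1]), 84.0) 0.1183
top fence 2902 (array([536.8, 190.5]), array([111.4, 180.6]), 11.2) 0.0719
top cross 2290 (array([551.6, 193.4]), array([141. , 181.1]), 11.0) 0.052
scene fence 1001 (array([503.7, 182.6]), array([ 41.4, 184.6]), 11.2) 0.0706
scene cross 1161 (array([552.7, 192.6]), array([140.7, 184.2]), 10.9) 0.0511
[[ 0.001 -0.989  0.145  0.329]
 [-1.    -0.001  0.003 -0.005]
 [-0.003 -0.145 -0.989  0.932]
 [ 0.     0.     0.     1.   ]] [[558.7   0.  324.1]
 [  0.  558.7 237.8]
 [  0.    0.    1. ]]
```

View pics/jig0.png

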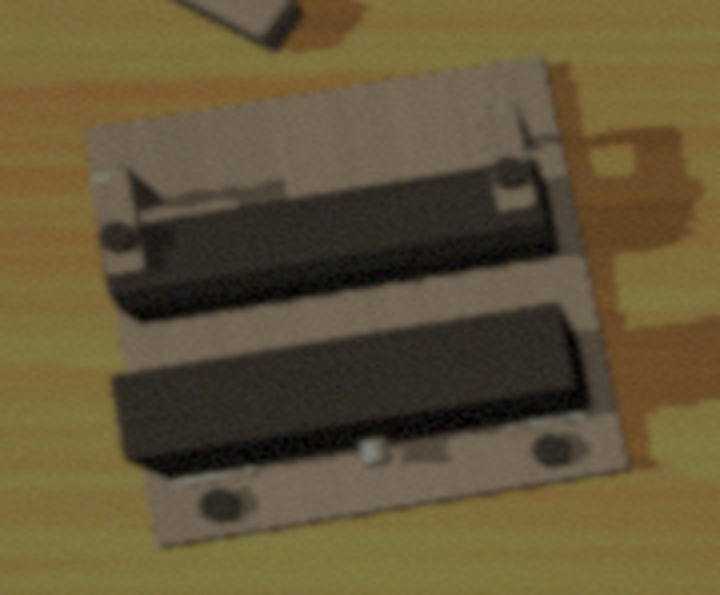

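View pics/jig0s.png

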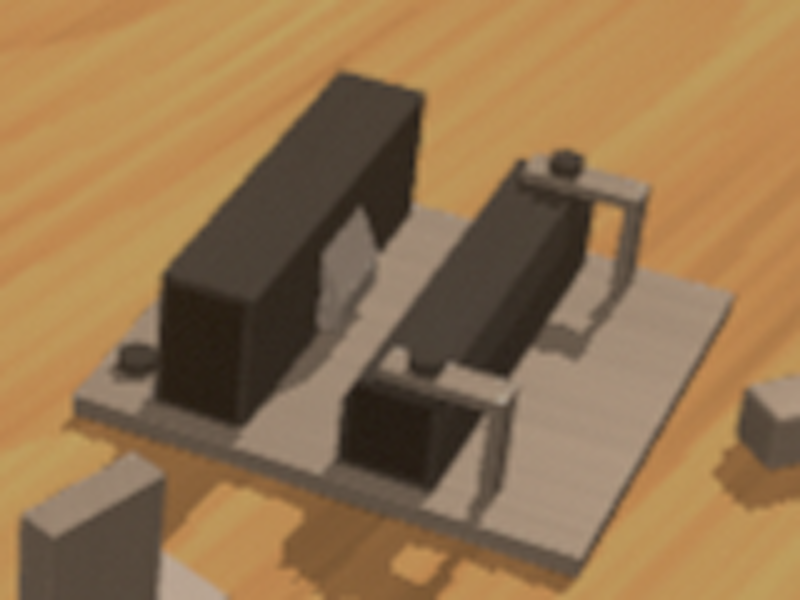

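```bash
python3 - <<'E'
from h import *
for cam in('top','scene'):
    Q=np.load(cam+'0.npy').reshape(-1,3)
    m=(abs(Q[:,0]-.54)<.2)&(abs(Q[:,1]-.2)<.2); Q=Q[m]
    dz=0 if cam=='top' else .001
    f=Q[abs(Q[:,2]-.072+dz)<.004]
    (c,s,a)=cv2.minAreaRect((f[:,:2]*1000).astype(np.float32))
    best=None
    for it in range(2):
        if it==0:
            # refine: only fence cluster
            th=np.deg2rad(11.1); ex=np.array([np.cos(th),np.sin(th)]); u=f[:,:2]@ex
            f=f[u<np.min(u)+.06]
        (c,s,a)=cv2.minAreaRect((f[:,:2]*1000).astype(np.float32))
    print(cam,'fence',c,s,a)
    th=np.deg2rad(11.1);R=np.array([[np.cos(th),-np.sin(th)],[np.sin(th),np.cos(th)]])
    J=(Q[:,:2]-np.array(c)/1000)@R  # fence-centre frame
    J[:,0]-=.020
    z=Q[:,2]+dz
    sel=abs(J[:,1])<.06
    for lo,hi in((.069,.075),(.049,.055),(.043,.049),(.036,.042),(.028,.034),(.02,.026),(.007,.013)):
        t=sel&(z>lo)&(z<hi); x=J[t,0]; x=x[x<.12]
        h,e=np.histogram(x,bins=np.arange(-.05,.12,.002)); print(lo,[(round(float(e[i])*1000),int(h[i])) for i in range(len(h)) if h[i]>3])
E
```

```text
top fence (502.31109619140625, 183.6283416748047) (41.353485107421875, 180.56173706054688) 11.08041763305664
0.069 [(-42, 4), (-40, 86), (-38, 98), (-36, 98), (-34, 86), (-32, 89), (-30, 97), (-28, 96), (-26, 85), (-24, 89), (-22, 102), (-20, 81), (-18, 94), (-16, 92), (-14, 88), (-12, 94), (-10, 100), (-8, 89), (-6, 93), (-4, 84), (-2, 84), (0, 10)]
0.049 [(-42, 5), (-40, 56), (40, 20), (42, 92), (44, 87), (46, 82), (48, 85), (50, 81), (52, 84), (54, 84), (56, 85), (58, 77), (60, 86), (62, 92), (64, 73), (66, 92), (68, 76), (70, 87), (72, 66), (74, 7)]
0.043 [(-40, 53), (38, 37), (40, 113), (42, 42), (52, 5), (60, 4), (74, 12), (76, 7)]
0.036 [(-40, 52), (36, 13), (38, 87), (40, 13), (78, 6)]
0.028 [(-50, 6), (-48, 7), (-46, 8), (-44, 9), (-42, 9), (-40, 47), (36, 12), (38, 71)]
0.02 [(-40, 44), (36, 5), (38, 59)]
0.007 [(-50, 74), (-48, 74), (-46, 66), (-44, 71), (-42, 63), (-40, 38), (16, 66), (18, 78), (20, 79), (22, 70), (24, 80), (26, 73), (28, 78), (30, 74), (32, 80), (34, 66), (36, 86), (38, 54), (88, 49), (90, 73), (92, 70), (94, 76), (96, 75), (98, 77), (100, 67), (102, 76)
[... 497 characters left out ...]
, (52, 38), (54, 24), (56, 34), (58, 31), (60, 34), (62, 29), (64, 33), (66, 38), (68, 34), (70, 36), (72, 34)]
0.043 [(-2, 29), (0, 16), (2, 15), (4, 4), (72, 27), (74, 44), (76, 11)]
0.036 [(-2, 24), (0, 6), (2, 6), (4, 15), (6, 13), (74, 9), (76, 40)]
0.028 [(-2, 29), (4, 4), (6, 4), (8, 19), (76, 26)]
0.02 [(-2, 21), (0, 5), (8, 12), (76, 32)]
0.007 [(-2, 23), (0, 17), (2, 18), (4, 29), (6, 31), (8, 31), (10, 34), (12, 30), (14, 36), (16, 27), (18, 41), (20, 30), (22, 22), (76, 22), (78, 28), (80, 23), (82, 26), (84, 20), (86, 23), (88, 26), (90, 28), (92, 31), (94, 33), (96, 29), (98, 37), (100, 38), (102, 32), (104, 39), (106, 30), (108, 40), (110, 31), (112, 39), (114, 31), (116, 37)]
```

Identified by thickness: (599,-82) mm is the 33, (598,-242) the 27, (459,-79) the 39 and (445,-267) the 21. The gap measures about 38 mm, so I try the 33 first.

Emit:
move_arm(
  series=[
    [[0, 0, 1, 0.62, 0.9, 0, 1], [0, 0, 1, 0.62, 0.9, 0, 1], [0, 0, 1, 0.62, 0.9, 0, 1], [0, 0, 1, 0.62, 0.9, 0, 1], [0, 0, 1, 0.62, 0.9, 0, 1], [0, 0, 1, 0.62, 0.9, 0, 1], [0, 0, 1, 0.62, 0.9, 0, 1], [0, 0, 0, 0.62, 0.9, 0, 1], [0, 0, 0, 0.62, 0.9, 0, 1], [0, 0, 0, 0, 0, 0, 1]],
  ],
)

```text
time_s: 1.95
tcp_pos: [0.5836, -0.0978, 0.2932]
ee_rot: [[0.006, -0.992, 0.128], [-0.002, 0.128, 0.992], [-1.0, -0.007, -0.001]]
wrist_force: [-0.7, 0.3, 0.8]
gripper_width: 1.003
```

Emit:
move_arm(
  series=[
    [[0, 0, -0.2, 0.26, 0.26, -0.8, 1], [0, 0, 0, 0, 0, -0.7, 1], [0, 0, 0, 0, 0, 0, 1]],
  ],
)

```text
time_s: 2.33
tcp_pos: [0.5996, -0.082, 0.2028]
ee_rot: [[0.009, -0.988, 0.156], [-0.002, 0.156, 0.988], [-1.0, -0.01, -0.001]]
wrist_force: [-0.2, -0.5, 0.8]
gripper_width: 1.003
```

```bash
python3 - <<'E'
from h import *
st()
E
```

```text
{'time_s': 2.325, 'joints': [7.6039, 24.2317, -9.9028, 0.2364, -55.3428, -16.7357], 'tcp_pos': [0.5996, -0.082, 0.2028], 'ee_rot': [[0.0095, -0.9876, 0.1564], [-0.0022, 0.1564, 0.9877], [-1.0, -0.0097, -0.0006]], 'wrist_force': [-0.217, -0.5284, 0.8123], 'gripper_width': 1.0028}
```

Emit:
move_arm(
  series=[
    [[0.016, 0.068, 0, 0, 0, -0.5, 1], [0, 0, 0, 0, 0, -0.45, 1], [0, 0, 0, 0, 0, 0, 1]],
  ],
)

```text
time_s: 2.7
tcp_pos: [0.6024, -0.084, 0.1514]
ee_rot: [[0.01, -0.988, 0.157], [-0.001, 0.157, 0.988], [-1.0, -0.01, 0.0]]
wrist_force: [0.0, -0.2, 0.7]
gripper_width: 1.001
```

Emit:
move_arm(
  series=[
    [[0, 0.1, 0, -0.05, 0.03, -0.12, 1], [0, 0.0, 0, 0, 0, 0, 1]],
  ],
)

```text
time_s: 2.95
tcp_pos: [0.601, -0.0827, 0.148]
ee_rot: [[0.002, -0.988, 0.157], [-0.001, 0.157, 0.988], [-1.0, -0.002, -0.001]]
wrist_force: [0.7, -0.9, 0.3]
gripper_width: 1.001
```

Emit:
move_arm(
  series=[
    [[0, 0.02, 0, -0.03, 0, -0.04, 1], [0, 0, 0, 0, 0, 0, 0], [0, 0, 0, 0, 0, 0, 0], [0, 0, 0, 0, 0, 0, 0], [0, 0, 0, 0, 0, 0, 0], [0, 0, 0, 0, 0, 0, 0], [0, 0, 0, 0, 0, 0, 0]],
  ],
)

```text
time_s: 3.82
tcp_pos: [0.6, -0.0826, 0.1476]
ee_rot: [[0.002, -0.988, 0.156], [-0.001, 0.156, 0.988], [-1.0, -0.002, -0.001]]
wrist_force: [-0.9, -0.2, 0.4]
gripper_width: 0.4
```

Emit:
move_arm(
  series=[
    [[0, 0, 0, 0, 0, 0, 0], [0, 0, 0, 0, 0, 0, 0], [0, 0, 0, 0, 0, 0, 0], [0, 0, 0, 0, 0, 0, 0]],
  ],
)

```text
time_s: 4.32
tcp_pos: [0.5998, -0.0826, 0.1473]
ee_rot: [[0.001, -0.988, 0.156], [-0.001, 0.156, 0.988], [-1.0, -0.002, -0.001]]
wrist_force: [0.2, 0.7, -0.2]
gripper_width: 0.184
```

Emit:
move_arm(
  series=[
    [[0, 0, 0, 0, 0, 0.4, 0], [0, 0, 0, 0, 0, 0.8, 0], [0, 0, 0, 0, 0, 0.6, 0], [0, 0, 0.4, -0.15, 0.7, 0, 0], [0, 0, 0.5, -0.2, 0.8, 0, 0], [0, 0, 0.5, -0.2, 0.8, 0, 0], [0, 0, 0.5, -0.2, 0.8, 0, 0], [0, 0, 0.4, -0.15, 0.8, 0, 0], [0, 0, 0.2, -0.1, 0.5, 0, 0], [0, 0, 0, 0, 0, 0, 0]],
  ],
)

```text
time_s: 5.58
tcp_pos: [0.5313, 0.188, 0.2501]
ee_rot: [[-0.015, -0.98, -0.196], [-0.004, -0.196, 0.981], [-1.0, 0.016, -0.001]]
wrist_force: [-0.8, 0.3, -3.0]
gripper_width: 0.182
```

Emit:
move_arm(
  series=[
    [[0, 0, 0, 0, 0, 0, 0]],
  ],
)

```text
time_s: 5.7
tcp_pos: [0.5308, 0.1877, 0.2495]
ee_rot: [[-0.017, -0.98, -0.196], [-0.004, -0.196, 0.981], [-1.0, 0.017, -0.001]]
wrist_force: [0.1, -0.2, -2.3]
gripper_width: 0.185
```

Emit:
move_arm(
  series=[
    [[0.03, -0.13, -0.02, 0.19, 0.055, 0, 0], [0, 0, 0, 0, 0, 0, 0]],
  ],
)

```text
time_s: 5.95
tcp_pos: [0.5433, 0.1895, 0.2491]
ee_rot: [[0.002, -0.982, -0.191], [-0.001, -0.191, 0.982], [-1.0, -0.002, -0.001]]
wrist_force: [0.3, 0.2, -2.7]
gripper_width: 0.182
```

```bash
python3 - <<'E'
from h import *
st()
p,d=cap('scene','s1.png'); p2,d2=cap('top','t1.png')
cv2.imwrite('pics/s1c.png',cv2.resize(cv2.imread('pics/s1.png')[100:300,300:500],None,fx=3,fy=3))
W=world('top',d2)
m=(abs(W[...,0]-.54)<.06)&(abs(W[...,1]-.19)<.08)&(abs(W[...,2]-.16)<.012)
print(m.sum(), cv2.minAreaRect((W[m][:,:2]*1000).astype(np.float32)))
E
```

```text
{'time_s': 5.95, 'joints': [35.3885, 19.1729, -10.457, 0.1046, -60.2931, -24.4541], 'tcp_pos': [0.5433, 0.1895, 0.2491], 'ee_rot': [[0.002, -0.9817, -0.1906], [-0.0005, -0.1906, 0.9817], [-1.0, -0.0019, -0.0009]], 'wrist_force': [0.3045, 0.1758, -2.718], 'gripper_width': 0.1821}
697 ((542.9337158203125, 189.1141815185547), (34.18613052368164, 100.35704803466797), 11.359518051147461)
```

View pics/s1c.png

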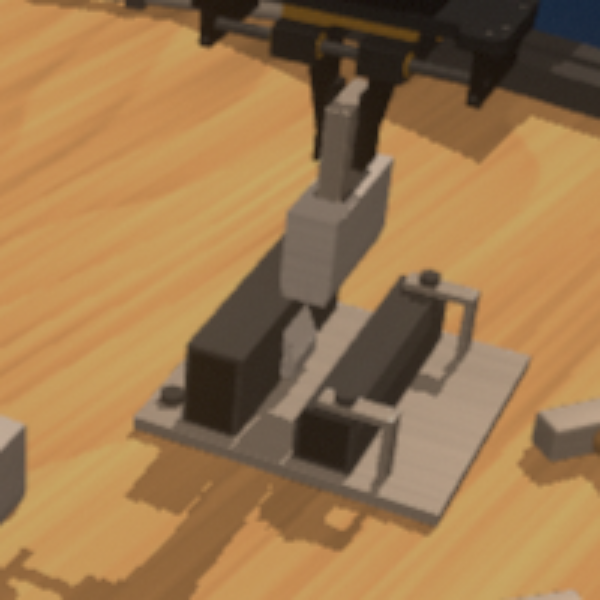

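Emit:
move_arm(
  series=[
    [[0, 0, 0, -0.015, 0.04, -0.3, 0], [0, 0, 0, 0, 0, -0.3, 0], [0, 0, 0, 0, 0, 0, 0]],
  ],
)

```text
time_s: 6.42
tcp_pos: [0.542, 0.1904, 0.2127]
ee_rot: [[0.001, -0.982, -0.188], [-0.0, -0.188, 0.982], [-1.0, -0.001, -0.001]]
wrist_force: [-0.8, 0.5, -2.8]
gripper_width: 0.187
```

Emit:
move_arm(
  series=[
    [[0, 0, 0.035, 0, 0.02, -0.17, 0], [0, 0, 0, 0, 0, -0.17, 0], [0, 0, 0, 0, 0, 0, 0]],
  ],
)

```text
time_s: 6.8
tcp_pos: [0.5427, 0.1917, 0.1925]
ee_rot: [[0.004, -0.981, -0.193], [0.001, -0.193, 0.981], [-1.0, -0.004, -0.0]]
wrist_force: [0.2, 1.1, -3.0]
gripper_width: 0.18
```

Emit:
move_arm(
  series=[
    [[0, 0.03, 0, -0.01, 0, -0.14, 0], [0, 0, 0, 0, 0, -0.14, 0], [0, 0, 0, 0, 0, 0, 0]],
  ],
)

```text
time_s: 7.18
tcp_pos: [0.5426, 0.1921, 0.1789]
ee_rot: [[0.002, -0.981, -0.194], [0.001, -0.194, 0.981], [-1.0, -0.002, 0.001]]
wrist_force: [0.3, -0.4, -6.9]
gripper_width: 0.18
```

Emit:
move_arm(
  series=[
    [[0, 0, 0, 0, 0, -0.12, 0], [0, 0, 0, 0, 0, -0.12, 0], [0, 0, 0, 0, 0, 0, 0]],
  ],
)

```text
time_s: 7.55
tcp_pos: [0.5422, 0.1917, 0.1685]
ee_rot: [[0.002, -0.981, -0.194], [-0.0, -0.194, 0.981], [-1.0, -0.002, -0.0]]
wrist_force: [0.9, -0.8, -8.4]
gripper_width: 0.18
```

Emit:
move_arm(
  series=[
    [[0, 0, 0, 0, 0, -0.12, 0], [0, 0, 0, 0, 0, -0.08, 0], [0, 0, 0, 0, 0, 0, 0]],
  ],
)

```text
time_s: 7.92
tcp_pos: [0.5423, 0.1916, 0.1579]
ee_rot: [[0.002, -0.981, -0.194], [-0.001, -0.194, 0.981], [-1.0, -0.002, -0.001]]
wrist_force: [-1.2, -0.2, -3.6]
gripper_width: 0.178
```

```bash
python3 - <<'E'
from h import *
st()
p,d=cap('scene','s2.png'); p2,d2=cap('top','t2.png')
cv2.imwrite('pics/s2c.png',cv2.resize(cv2.imread('pics/s2.png')[100:300,300:500],None,fx=3,fy=3))
E
```

```text
{'time_s': 7.925, 'joints': [35.64, 24.6911, -16.8146, 0.1435, -48.4277, -24.544], 'tcp_pos': [0.5423, 0.1916, 0.1579], 'ee_rot': [[0.002, -0.981, -0.1941], [-0.0008, -0.1941, 0.981], [-1.0, -0.0018, -0.0012]], 'wrist_force': [-1.1807, -0.1733, -3.6249], 'gripper_width': 0.1777}
```

View pics/s2c.png

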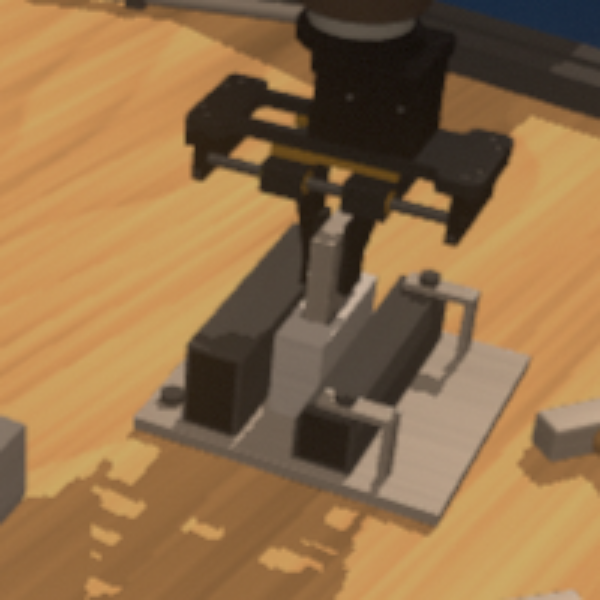

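The 33 mm packer slid in; its underside is about 0.6 mm above the plate. I'll seat it, release it and retreat upward.

Emit:
move_arm(
  series=[
    [[0, 0, 0, 0, 0, -0.03, 0], [0, 0, 0, 0, 0, 0, 0], [0, 0, 0, 0, 0, 0, 1], [0, 0, 0, 0, 0, 0, 1], [0, 0, 0, 0, 0, 0, 1], [0, 0, 0, 0, 0, 0, 1], [0, 0, 0, 0, 0, 0, 1], [0, 0, 0, 0, 0, 0, 1]],
  ],
)

```text
time_s: 9.02
tcp_pos: [0.5439, 0.1924, 0.1575]
ee_rot: [[0.006, -0.98, -0.197], [-0.0, -0.197, 0.98], [-1.0, -0.006, -0.001]]
wrist_force: [0.0, -1.1, 0.1]
gripper_width: 0.78
```

Emit:
move_arm(
  series=[
    [[0, 0, 0, 0, 0, 0.4, 1], [0, 0, 0, 0, 0, 0.7, 1], [0, 0, 0, 0, 0, 0.7, 1], [0, 0, 0, 0.4, -0.8, 0, 1], [0, 0, 0, 0.4, -0.8, 0, 1], [0, 0, 0, 0, -0.8, 0, 1], [0, 0, 0, 0, 0, 0, 1]],
  ],
)

```text
time_s: 9.9
tcp_pos: [0.5927, 0.045, 0.2694]
ee_rot: [[0.008, -0.98, -0.2], [-0.001, -0.2, 0.98], [-1.0, -0.007, -0.002]]
wrist_force: [-0.4, 0.8, 0.9]
gripper_width: 1.001
```

```bash
cat > m.py <<'E'
from h import *
import sys
def rect(pts): return cv2.minAreaRect((pts[:,:2]*1000).astype(np.float32))
def meas(tag):
    W0=np.load('top0.npy')
    out={}
    for cam in('top','scene'):
        p,d=cap(cam,f'{cam}_{tag}.png'); Q=world(cam,d); dz=0 if cam=='top' else .001
        th=np.deg2rad(11.1);R=np.array([[np.cos(th),-np.sin(th)],[np.sin(th),np.cos(th)]])
        J=(Q[...,:2]-np.array([.5023,.1836]))@R; J[...,0]-=.02; z=Q[...,2]+dz
        f=(J[...,0]<.005)&(J[...,0]>-.05)&(abs(J[...,1])<.1)&(abs(z-.072)<.003)
        h=(J[...,0]>-.01)&(J[...,0]<.06)&(abs(J[...,1])<.06)&(abs(z-.13)<.005)
        b=(J[...,0]>.003)&(J[...,0]<.04)&(abs(J[...,1])<.06)&(abs(z-.07)<.0025)
        o=(J[...,0]>.055)&(J[...,0]<.1)&(abs(J[...,1])<.06)&(abs(z-.052)<.003)
        for n,m in (('fence',f),('handle',h),('block',b)):
            if m.sum()>20:
                rc=rect(np.c_[J[m]]); print(cam,n,m.sum(),[np.round(v,1) for v in rc],'z',np.round(np.median(z[m]),4), 'x-pctl',np.round(np.percentile(J[m][:,0]*1000,[1,50,99]),1))
        g=(abs(J[...,1])<.08)&(abs(J[...,1])>.055)&(z>.018)&(z<.036)&(J[...,0]>.025)&(J[...,0]<.055)
        if g.sum(): print(cam,'cross face',g.sum(),np.round(np.median(J[g][:,0])*1000,1))
        im=cv2.imread(f'pics/{cam}_{tag}.png'); im=im[100:270,120:300] if cam=='top' else im[140:290,310:510]
        cv2.imwrite(f'pics/{cam}_{tag}c.png',cv2.resize(im,None,fx=4 if cam=='scene' else 3.5,fy=4 if cam=='scene' else 3.5,interpolation=cv2.INTER_CUBIC))
meas(sys.argv[1]); st()
E
python3 m.py p1
```

```text
top fence 2347 [array([-17.7, -12.7]), array([155.4,  45.1]), np.float64(89.8)] z 0.0719 x-pctl [-39.4 -19.8  -0.1]
top handle 384 [array([21.3, -0.4]), array([16.9, 50.3]), np.float64(0.2)] z 0.1299 x-pctl [13.3 21.1 29.4]
top block 706 [array([21.6,  0. ]), array([100. ,  33.8]), np.float64(89.9)] z 0.0701 x-pctl [ 5.  15.3 37.9]
top cross face 80 38.5
scene fence 852 [array([-19.1,  -0. ]), array([ 40.8, 185. ]), np.float64(0.2)] z 0.0717 x-pctl [-38.8 -20.7   0.2]
scene handle 135 [array([22.4, -1.3]), array([16.9, 53.5]), np.float64(0.4)] z 0.1297 x-pctl [14.6 23.5 30.7]
scene block 268 [array([22.2, -1.4]), array([101.,  34.]), np.float64(89.0)] z 0.0699 x-pctl [ 5.7 29.8 38.8]
{'time_s': 10.0, 'joints': [20.2343, 19.8885, -6.3088, 0.2145, -63.3724, -8.6162], 'tcp_pos': [0.5929, 0.0474, 0.2694], 'ee_rot': [[0.0082, -0.9791, -0.203], [-0.0005, -0.203, 0.9792], [-1.0, -0.0079, -0.0022]], 'wrist_force': [0.0192, 0.346, 0.7332], 'gripper_width': 1.0044}
```

View pics/scene_p1c.png

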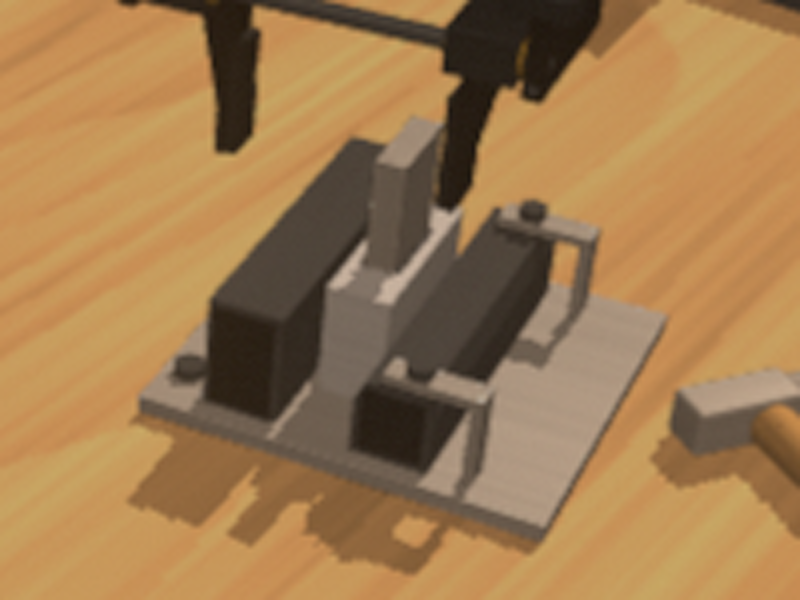

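View pics/top_p1.png

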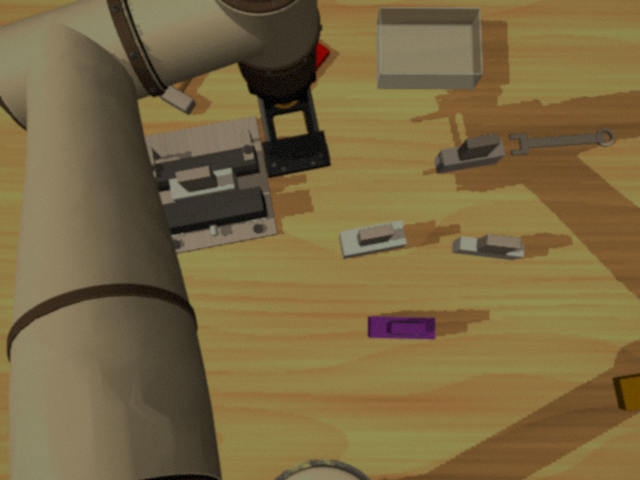

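The 33 sits with its block top at z 0.070 (fully down), square and centred. It leaves about 4.9 mm to the fence, so the gap comes to 37.9 mm and the 39 should not fit. Vision alone leaves only about 1 mm of margin, so I'll regrip the packer and nudge it across the gap to feel the room mechanically.

Emit:
move_arm(
  series=[
    [[0, 0.06, -0.06, -0.27, 0.8, 0, 1], [0, 0, 0, -0.27, 0.8, 0, 1], [0, 0, 0, -0.27, 0.75, 0, 1], [0, 0, 0, 0, 0, 0, 1], [0, 0, 0, 0, 0, 0, 1]],
  ],
)

```text
time_s: 10.62
tcp_pos: [0.5416, 0.1974, 0.2691]
ee_rot: [[0.0, -0.98, -0.201], [-0.0, -0.201, 0.98], [-1.0, -0.0, -0.0]]
wrist_force: [0.9, -0.0, 0.2]
gripper_width: 1.003
```

Emit:
move_arm(
  series=[
    [[0, 0, -0.06, 0.035, -0.09, -0.5, 1], [0, 0, 0, 0, 0, -0.6, 1], [0, 0, 0, 0, 0, -0.5, 1], [0, 0, 0, 0, 0, 0, 1]],
  ],
)

```text
time_s: 11.12
tcp_pos: [0.5448, 0.1901, 0.1719]
ee_rot: [[0.003, -0.982, -0.19], [0.001, -0.19, 0.982], [-1.0, -0.003, 0.001]]
wrist_force: [0.2, -0.2, 0.3]
gripper_width: 1.002
```

Emit:
move_arm(
  series=[
    [[0, 0.02, 0.02, -0.02, 0.03, -0.2, 1], [0, 0, 0, 0, 0, 0, 1], [0, 0, 0, 0, 0, 0, 0], [0, 0, 0, 0, 0, 0, 0], [0, 0, 0, 0, 0, 0, 0], [0, 0, 0, 0, 0, 0, 0], [0, 0, 0, 0, 0, 0, 0], [0, 0, 0, 0, 0, 0, 0], [0, 0, 0, 0, 0, 0, 0], [0, 0, 0, 0, 0, 0, 0], [0, 0, 0, 0, 0, 0, 0]],
  ],
)

```text
time_s: 12.5
tcp_pos: [0.5428, 0.1917, 0.1634]
ee_rot: [[-0.0, -0.981, -0.192], [0.002, -0.192, 0.981], [-1.0, -0.0, 0.002]]
wrist_force: [0.7, 0.3, -0.7]
gripper_width: 0.177
```

Emit:
move_arm(
  series=[
    [[0, 0, 0, 0.03, 0.006, 0, 0], [0, 0, 0, 0.02, 0.004, 0, 0], [0, 0, 0, 0, 0, 0, 0]],
  ],
)

```text
time_s: 12.88
tcp_pos: [0.5435, 0.1919, 0.1635]
ee_rot: [[-0.006, -0.982, -0.191], [0.0, -0.191, 0.982], [-1.0, 0.006, 0.001]]
wrist_force: [-1.5, -0.4, -0.1]
gripper_width: 0.18
```

Emit:
move_arm(
  series=[
    [[0, 0, 0, -0.04, -0.008, 0, 0], [0, 0, 0, -0.04, -0.008, 0, 0], [0, 0, 0, 0, 0, 0, 0]],
  ],
)

```text
time_s: 13.25
tcp_pos: [0.5422, 0.1916, 0.1637]
ee_rot: [[0.003, -0.981, -0.192], [0.003, -0.192, 0.981], [-1.0, -0.003, 0.003]]
wrist_force: [0.3, -0.9, -1.3]
gripper_width: 0.175
```

Emit:
move_arm(
  series=[
    [[0, 0, 0, -0.04, -0.008, 0, 0], [0, 0, 0, -0.04, -0.008, 0, 0], [0, 0, 0, -0.04, -0.008, 0, 0], [0, 0, 0, 0, 0, 0, 0]],
  ],
)

```text
time_s: 13.75
tcp_pos: [0.5398, 0.1914, 0.1643]
ee_rot: [[0.016, -0.981, -0.193], [0.008, -0.193, 0.981], [-1.0, -0.017, 0.005]]
wrist_force: [3.1, -1.1, -1.8]
gripper_width: 0.178
```

The nudge only tilted the packer slightly (0.9°), so it says nothing about the room. I'll do the literal trial: take the 33 out, try the 39, then put the 33 back.

Emit:
move_arm(
  series=[
    [[-0.05, 0.11, 0, 0.03, 0, 0.05, 0], [0, 0, 0, 0, 0, 0.3, 0], [0, 0, 0, 0, 0, 0.6, 0], [0, 0, 0, 0, 0, 0.7, 0], [0, 0, 0, 0, 0, 0, 0]],
  ],
)

```text
time_s: 14.38
tcp_pos: [0.5383, 0.1914, 0.2617]
ee_rot: [[-0.013, -0.981, -0.192], [-0.002, -0.192, 0.981], [-1.0, 0.013, 0.001]]
wrist_force: [0.3, 0.4, -4.1]
gripper_width: 0.179
```

Emit:
move_arm(
  series=[
    [[0, -0.09, 0, 0.1, -0.4, 0, 0], [0, 0, 0, 0.2, -0.8, 0, 0], [0, 0, 0, 0.2, -0.8, 0, 0], [0, 0, 0, 0.2, -0.8, 0, 0], [0, 0, 0, 0.2, -0.8, 0, 0], [0, 0, 0, 0.1, -0.6, 0, 0], [0, 0, 0, 0, -0.2, 0, 0], [0, 0, 0, 0, 0, 0, 0]],
  ],
)

```text
time_s: 15.38
tcp_pos: [0.5854, -0.0791, 0.2451]
ee_rot: [[-0.047, -0.98, -0.191], [-0.002, -0.191, 0.982], [-0.999, 0.047, 0.007]]
wrist_force: [0.9, -0.1, -2.7]
gripper_width: 0.179
```

```bash
python3 - <<'E'
from h import *
st()
p,d=cap('scene','s3.png')
cv2.imwrite('pics/s3c.png',cv2.resize(cv2.imread('pics/s3.png')[100:400,150:450],None,fx=2,fy=2))
E
```

```text
{'time_s': 15.375, 'joints': [7.8864, 21.8742, -6.8131, -0.3051, -63.9975, 3.2759], 'tcp_pos': [0.5854, -0.0791, 0.2451], 'ee_rot': [[-0.047, -0.9805, -0.191], [-0.0017, -0.1911, 0.9816], [-0.9989, 0.0465, 0.0073]], 'wrist_force': [0.8815, -0.0939, -2.7395], 'gripper_width': 0.1789}
```

View pics/s3c.png

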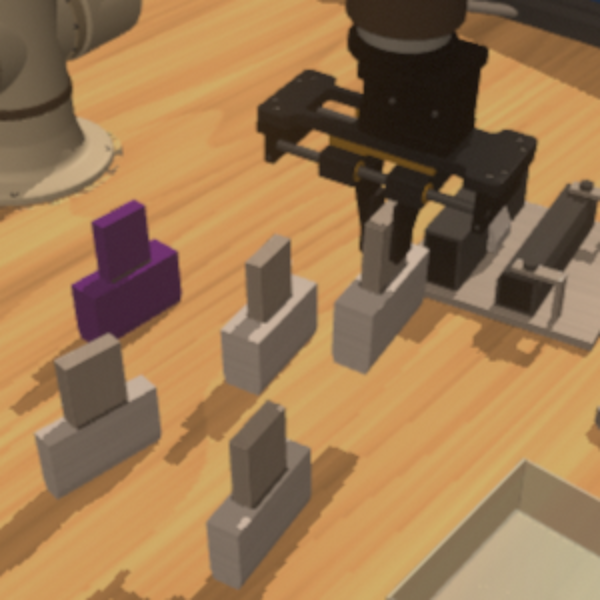

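Emit:
move_arm(
  series=[
    [[0.01, -0.34, 0, 0.2, 0, -0.2, 0], [0, 0, 0, 0, 0, -0.4, 0], [0, 0, 0, 0, 0, 0, 0]],
  ],
)

```text
time_s: 15.8
tcp_pos: [0.5965, -0.0742, 0.2078]
ee_rot: [[-0.001, -0.98, -0.197], [0.001, -0.197, 0.98], [-1.0, 0.001, 0.001]]
wrist_force: [0.6, 1.2, -3.6]
gripper_width: 0.181
```

Emit:
move_arm(
  series=[
    [[0, 0, 0, 0.03, -0.12, -0.4, 0], [0, 0, 0, 0, 0, -0.3, 0], [0, 0, 0, 0, 0, 0, 0]],
  ],
)

```text
time_s: 16.18
tcp_pos: [0.5998, -0.0784, 0.1684]
ee_rot: [[0.003, -0.979, -0.202], [0.001, -0.202, 0.979], [-1.0, -0.004, 0.0]]
wrist_force: [-0.2, -0.6, -2.3]
gripper_width: 0.18
```

Emit:
move_arm(
  series=[
    [[0, 0.02, 0, 0, 0, -0.2, 0], [0, 0, 0, 0, 0, -0.05, 0], [0, 0, 0, 0, 0, 0, 0]],
  ],
)

```text
time_s: 16.55
tcp_pos: [0.6013, -0.0774, 0.1554]
ee_rot: [[0.005, -0.979, -0.204], [0.001, -0.204, 0.979], [-1.0, -0.005, -0.0]]
wrist_force: [0.3, 0.2, -2.6]
gripper_width: 0.182
```

Emit:
move_arm(
  series=[
    [[0, 0.03, 0, -0.01, 0, -0.05, 0], [0, 0, 0, 0, 0, 0, 0]],
  ],
)

```text
time_s: 16.8
tcp_pos: [0.6016, -0.0775, 0.1539]
ee_rot: [[0.004, -0.979, -0.205], [0.001, -0.205, 0.979], [-1.0, -0.004, -0.0]]
wrist_force: [-0.6, -0.4, -3.1]
gripper_width: 0.178
```

Emit:
move_arm(
  series=[
    [[0, 0.02, 0, 0, 0, -0.03, 0], [0, 0, 0, 0, 0, 0, 0], [0, 0, 0, 0, 0, 0, 1], [0, 0, 0, 0, 0, 0, 1], [0, 0, 0, 0, 0, 0, 1], [0, 0, 0, 0, 0, 0, 1], [0, 0, 0, 0, 0, 0, 1], [0, 0, 0, 0, 0, 0.5, 1], [0, 0, 0, 0, 0, 0.8, 1], [0, 0, 0, 0, 0, 0.2, 1], [0, 0, 0, 0, 0, 0, 1]],
  ],
)

```text
time_s: 18.18
tcp_pos: [0.602, -0.0777, 0.2451]
ee_rot: [[0.002, -0.979, -0.205], [-0.0, -0.205, 0.979], [-1.0, -0.002, -0.0]]
wrist_force: [0.4, 0.5, -0.2]
gripper_width: 0.988
```

Emit:
move_arm(
  series=[
    [[0, 0, -0.05, -0.8, 0, 0, 1], [0, 0, -0.05, -0.8, 0, 0, 1], [0, 0, 0, -0.75, 0, 0, 1], [0, 0, 0, 0, 0, 0, 1]],
  ],
)

```text
time_s: 18.68
tcp_pos: [0.4542, -0.078, 0.2383]
ee_rot: [[-0.01, -0.982, -0.189], [-0.0, -0.189, 0.982], [-1.0, 0.01, 0.001]]
wrist_force: [0.4, -0.2, 0.8]
gripper_width: 0.998
```

```bash
python3 - <<'E'
from h import *
st()
p,d=cap('scene','s4.png'); Q=world('scene',d)
def rect(pts): return cv2.minAreaRect((pts[:,:2]*1000).astype(np.float32))
for nm,(x,y) in dict(a=(.60,-.08),c=(.459,-.08)).items():
    m=(abs(Q[...,0]-x)<.07)&(abs(Q[...,1]-y)<.07)
    for z in(.059,.1186):
        b=m&(abs(Q[...,2]-z)<.006); print(nm,z,b.sum(),rect(Q[b]) if b.sum()>5 else '',np.median(Q[b][:,2]))
E
```

```text
{'time_s': 18.675, 'joints': [10.5004, 9.177, -25.9973, -0.0982, -55.3836, 0.4749], 'tcp_pos': [0.4542, -0.078, 0.2383], 'ee_rot': [[-0.0098, -0.9818, -0.1894], [-0.0004, -0.1894, 0.9819], [-1.0, 0.0097, 0.0015]], 'wrist_force': [0.4236, -0.1892, 0.827], 'gripper_width': 0.9981}
a 0.059 591 ((604.7008056640625, -77.30036926269531), (34.29782485961914, 104.43689727783203), 10.823236465454102) 0.058726486561402
a 0.1186 259 ((604.2843017578125, -77.636962890625), (17.020572662353516, 53.28883743286133), 13.3637056350708) 0.11867039180434957
c 0.059 624 ((458.9742431640625, -78.18768310546875), (41.04750061035156, 105.4548110961914), 10.16623306274414) 0.058696154368440334
c 0.1186 222 ((459.13995361328125, -79.71385192871094), (18.248769760131836, 53.170143127441406), 7.707681655883789) 0.11833131839839078
```

View pics/s4.png

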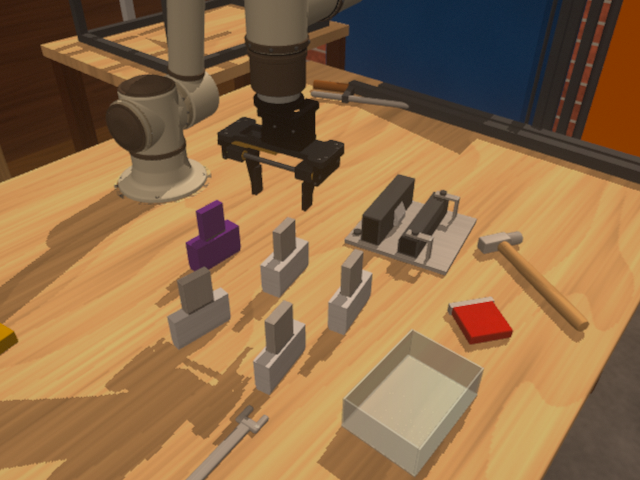

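The 33 stands upright at (345,295), the jig is empty and the arm is above the 39 at (285,262). Gripping the 39 next.

Emit:
move_arm(
  series=[
    [[0, -0.07, 0.02, 0.06, -0.03, -0.5, 1], [0, 0, 0, 0, 0, -0.7, 1], [0, 0, 0, 0, 0, -0.3, 1], [0, 0, 0, 0, 0, 0, 1]],
  ],
)

```text
time_s: 19.23
tcp_pos: [0.464, -0.0794, 0.1445]
ee_rot: [[0.003, -0.981, -0.193], [-0.001, -0.193, 0.981], [-1.0, -0.003, -0.002]]
wrist_force: [0.6, -0.2, 1.0]
gripper_width: 1.0
```

Emit:
move_arm(
  series=[
    [[0, 0.02, 0, -0.08, 0, 0.04, 1], [0, 0, 0, 0, 0, 0, 0], [0, 0, 0, 0, 0, 0, 0], [0, 0, 0, 0, 0, 0, 0], [0, 0, 0, 0, 0, 0, 0], [0, 0, 0, 0, 0, 0, 0], [0, 0, 0, 0, 0, 0, 0], [0, 0, 0, 0, 0, 0, 0], [0, 0, 0, 0, 0, 0, 0], [0, 0, 0, 0, 0, 0, 0], [0, 0, 0, 0, 0, 0, 0]],
  ],
)

```text
time_s: 20.6
tcp_pos: [0.461, -0.0791, 0.1492]
ee_rot: [[0.005, -0.981, -0.194], [-0.001, -0.194, 0.981], [-1.0, -0.005, -0.002]]
wrist_force: [-0.1, -0.0, 0.6]
gripper_width: 0.185
```

Emit:
move_arm(
  series=[
    [[0, 0, 0, 0, 0, 0.4, 0], [0, 0, 0, 0, 0, 0.8, 0], [0, 0, 0, 0, 0, 0.6, 0], [0, 0, 0, 0.15, 0.5, 0, 0], [0, 0, 0, 0.25, 0.8, 0, 0], [0, 0, 0, 0.25, 0.8, 0, 0], [0, 0, 0, 0.25, 0.8, 0, 0], [0, 0, 0, 0.25, 0.8, 0, 0], [0, 0, 0, 0.15, 0.5, 0, 0], [0, 0, 0, 0.05, 0.1, 0, 0], [0, 0, 0, 0, 0, 0, 0]],
  ],
)

```text
time_s: 21.98
tcp_pos: [0.5368, 0.1856, 0.2521]
ee_rot: [[-0.013, -0.982, -0.188], [-0.002, -0.188, 0.982], [-1.0, 0.013, 0.0]]
wrist_force: [-0.5, -0.6, -2.9]
gripper_width: 0.185
```

Emit:
move_arm(
  series=[
    [[0.01, -0.115, 0.03, 0.06, 0.1, -0.2, 0], [0, 0, 0, 0, 0, -0.15, 0], [0, 0, 0, 0, 0, 0, 0]],
  ],
)

```text
time_s: 22.35
tcp_pos: [0.539, 0.1882, 0.2299]
ee_rot: [[-0.0, -0.982, -0.188], [-0.003, -0.188, 0.982], [-1.0, 0.001, -0.003]]
wrist_force: [0.2, -0.3, -2.9]
gripper_width: 0.182
```

```bash
python3 - <<'E'
from h import *
st()
p2,d2=cap('top','t5.png')
W=world('top',d2)
zt=r.sense()['tcp_pos'][2]-.1492+.06
m=(abs(W[...,0]-.54)<.06)&(abs(W[...,1]-.19)<.08)&(abs(W[...,2]-zt)<.006)
(c,s,a)=cv2.minAreaRect((W[m][:,:2]*1000).astype(np.float32)); print(m.sum(),c,s,a)
th=np.deg2rad(11.1);R=np.array([[np.cos(th),-np.sin(th)],[np.sin(th),np.cos(th)]])
print((np.array(c)-[502.3,183.6])@R-[20,0])
E
```

```text
{'time_s': 22.35, 'joints': [35.5553, 19.8451, -12.4935, 0.1393, -57.7581, -24.7746], 'tcp_pos': [0.539, 0.1882, 0.2299], 'ee_rot': [[-0.0002, -0.9821, -0.1883], [-0.0027, -0.1883, 0.9821], [-1.0, 0.0007, -0.0026]], 'wrist_force': [0.2302, -0.3218, -2.9337], 'gripper_width': 0.1817}
678 (539.76611328125, 187.3959197998047) (40.50172805786133, 98.80538177490234) 10.432557106018066
[17.49602006 -3.48814155]
```

Emit:
move_arm(
  series=[
    [[0.02, 0, 0.06, 0.017, 0.06, -0.15, 0], [0, 0, 0, 0, 0, -0.15, 0], [0, 0, 0, 0, 0, 0, 0]],
  ],
)

```text
time_s: 22.78
tcp_pos: [0.5406, 0.1916, 0.2119]
ee_rot: [[0.002, -0.981, -0.196], [0.001, -0.196, 0.981], [-1.0, -0.002, 0.001]]
wrist_force: [0.4, -0.7, -4.3]
gripper_width: 0.179
```

Emit:
move_arm(
  series=[
    [[0, 0, 0, 0, 0, -0.15, 0], [0, 0, 0, 0, 0, -0.1, 0], [0, 0, 0, 0, 0, 0, 0]],
  ],
)

```text
time_s: 23.15
tcp_pos: [0.5408, 0.1918, 0.196]
ee_rot: [[0.002, -0.98, -0.197], [0.002, -0.197, 0.98], [-1.0, -0.003, 0.001]]
wrist_force: [0.2, -0.1, -2.8]
gripper_width: 0.181
```

Emit:
move_arm(
  series=[
    [[0, 0, -0.02, 0, 0, -0.1, 0], [0, 0, 0, 0, 0, -0.08, 0], [0, 0, 0, 0, 0, 0, 0]],
  ],
)

```text
time_s: 23.52
tcp_pos: [0.5418, 0.1924, 0.1917]
ee_rot: [[0.007, -0.981, -0.195], [0.002, -0.195, 0.981], [-1.0, -0.007, 0.001]]
wrist_force: [-0.1, -0.2, -3.6]
gripper_width: 0.183
```

Emit:
move_arm(
  series=[
    [[0, 0, 0, 0, 0, -0.08, 0], [0, 0, 0, 0, 0, -0.08, 0], [0, 0, 0, 0, 0, -0.08, 0]],
  ],
)

```text
time_s: 23.9
tcp_pos: [0.5418, 0.1927, 0.1912]
ee_rot: [[0.011, -0.98, -0.198], [0.0, -0.198, 0.98], [-1.0, -0.011, -0.002]]
wrist_force: [-10.6, 0.0, 23.2]
gripper_width: 0.187
```

Emit:
move_arm(
  series=[
    [[0, 0.05, 0, -0.05, -0.01, 0.03, 0], [0, 0, 0, -0.02, 0, -0.08, 0], [0, 0, 0, 0, 0, -0.08, 0]],
  ],
)

```text
time_s: 24.28
tcp_pos: [0.5407, 0.1937, 0.1903]
ee_rot: [[0.015, -0.98, -0.201], [0.003, -0.201, 0.98], [-1.0, -0.016, 0.0]]
wrist_force: [-12.4, 0.2, 31.9]
gripper_width: 0.181
```

Emit:
move_arm(
  series=[
    [[0, 0.15, -0.03, -0.03, -0.01, 0.04, 0], [0, 0.1, 0, -0.02, 0, -0.08, 0], [0, 0.05, 0, 0, 0, -0.1, 0], [0, 0, 0, 0, 0, -0.1, 0]],
  ],
)

```text
time_s: 24.78
tcp_pos: [0.5425, 0.1947, 0.1838]
ee_rot: [[-0.014, -0.98, -0.2], [0.005, -0.2, 0.98], [-1.0, 0.013, 0.008]]
wrist_force: [-8.3, 0.4, 22.4]
gripper_width: 0.184
```

```bash
python3 - <<'E'
from h import *
st()
p,d=cap('scene','s6.png')
cv2.imwrite('pics/s6c.png',cv2.resize(cv2.imread('pics/s6.png')[130:280,340:490],None,fx=4,fy=4,interpolation=cv2.INTER_CUBIC))
E
```

```text
{'time_s': 24.775, 'joints': [35.5291, 23.3176, -14.1931, -0.8922, -52.9872, -23.4688], 'tcp_pos': [0.5425, 0.1947, 0.1838], 'ee_rot': [[-0.0142, -0.9798, -0.1997], [0.0051, -0.1997, 0.9798], [-0.9999, 0.0129, 0.0078]], 'wrist_force': [-8.3083, 0.374, 22.4017], 'gripper_width': 0.1843}
```

View pics/s6c.png

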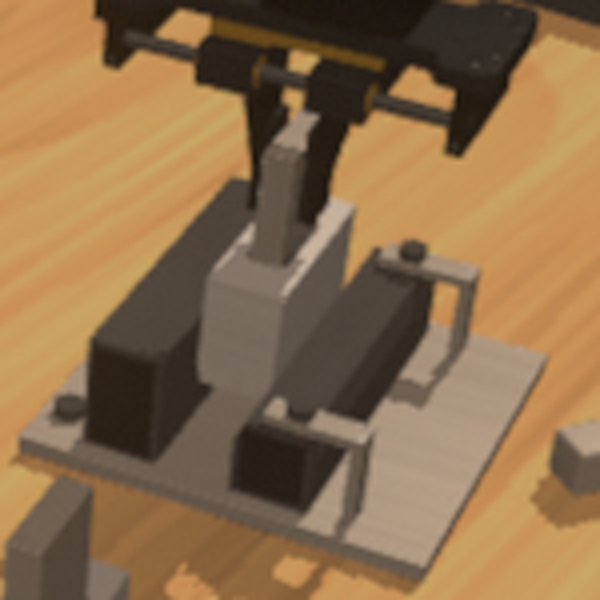

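Emit:
move_arm(
  series=[
    [[-0.03, -0.1, 0, 0, 0, -0.03, 0], [0, 0, 0, 0, 0, -0.1, 0], [0, 0, 0, 0, 0, -0.12, 0]],
  ],
)

```text
time_s: 25.2
tcp_pos: [0.5411, 0.1952, 0.182]
ee_rot: [[-0.001, -0.979, -0.203], [-0.003, -0.203, 0.979], [-1.0, 0.002, -0.003]]
wrist_force: [-13.6, -2.1, 45.8]
gripper_width: 0.188
```

Held upright and square and pressed with 46 N, the 39 stops with its underside 23 mm above the plate. That is where its taper should jam in a 38 mm gap, so it doesn't fit. I'm taking it back out.

Emit:
move_arm(
  series=[
    [[0, 0, 0, 0, 0, 0.2, 0], [0, 0, 0, 0, 0, 0.5, 0], [0, 0, 0, 0, 0, 0.6, 0], [0, 0, 0, 0, 0, 0.2, 0], [0, 0, 0, -0.15, -0.5, 0, 0], [0, 0, 0, -0.25, -0.8, 0, 0], [0, 0, 0, -0.25, -0.8, 0, 0], [0, 0, 0, -0.25, -0.8, 0, 0], [0, 0, 0, -0.25, -0.8, 0, 0], [0, 0, 0, -0.15, -0.5, 0, 0], [0, 0, 0, 0, -0.1, 0, 0], [0, 0, 0, 0, 0, 0, 0]],
  ],
)

```text
time_s: 26.7
tcp_pos: [0.4477, -0.0705, 0.2491]
ee_rot: [[-0.05, -0.979, -0.198], [-0.01, -0.198, 0.98], [-0.999, 0.051, -0.0]]
wrist_force: [0.3, 0.7, -3.7]
gripper_width: 0.181
```

Emit:
move_arm(
  series=[
    [[0.07, -0.38, 0, 0.15, -0.1, -0.3, 0], [0, 0, 0, 0, 0, -0.5, 0], [0, 0, 0, 0, 0, 0, 0]],
  ],
)

```text
time_s: 27.08
tcp_pos: [0.4576, -0.074, 0.1985]
ee_rot: [[0.002, -0.98, -0.201], [0.001, -0.201, 0.98], [-1.0, -0.002, 0.0]]
wrist_force: [-0.8, -0.1, -2.5]
gripper_width: 0.177
```

```bash
python3 - <<'E'
from h import *
st()
p,d=cap('scene','s7.png')
cv2.imwrite('pics/s7c.png',cv2.resize(cv2.imread('pics/s7.png')[130:330,180:380],None,fx=3,fy=3,interpolation=cv2.INTER_CUBIC))
Q=world('scene',d)
m=(abs(Q[...,0]-.459)<.05)&(abs(Q[...,1]+.078)<.06)
for lo in np.arange(.09,.2,.004):
    k=m&(Q[...,2]>lo)&(Q[...,2]<lo+.004); print(round(lo,3),k.sum(),end=' ')
E
```

```text
{'time_s': 27.075, 'joints': [10.9787, 11.9922, -29.2259, -0.0073, -48.6503, 0.6097], 'tcp_pos': [0.4576, -0.074, 0.1985], 'ee_rot': [[0.0022, -0.9796, -0.2008], [0.0005, -0.2008, 0.9796], [-1.0, -0.0023, 0.0001]], 'wrist_force': [-0.8042, -0.1225, -2.4579], 'gripper_width': 0.177}
0.09 93 0.094 86 0.098 98 0.102 91 0.106 479 0.11 62 0.114 38 0.118 29 0.122 28 0.126 35 0.13 45 0.134 48 0.138 46 0.142 50 0.146 42 0.15 50 0.154 41 0.158 57 0.162 55 0.166 141 0.17 54 0.174 52 0.178 36 0.182 25 0.186 18 0.19 10 0.194 17 0.198 26
```

View pics/s7c.png

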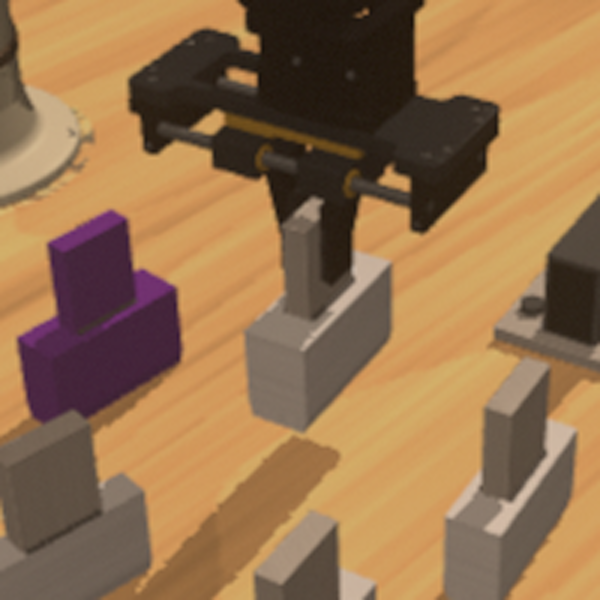

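The 39 hangs upright and hasn't slipped in the grip (block top 0.109). Setting it down.

Emit:
move_arm(
  series=[
    [[0, 0, 0, 0, -0.05, -0.4, 0], [0, 0, 0, 0, 0, -0.3, 0], [0, 0, 0, 0, 0, 0, 0]],
  ],
)

```text
time_s: 27.5
tcp_pos: [0.4632, -0.0749, 0.161]
ee_rot: [[0.015, -0.978, -0.206], [0.001, -0.206, 0.979], [-1.0, -0.015, -0.002]]
wrist_force: [0.3, 0.3, -2.2]
gripper_width: 0.182
```

Emit:
move_arm(
  series=[
    [[0, 0.1, 0, -0.03, -0.03, -0.1, 0], [0, 0, 0, 0, 0, -0.06, 0], [0, 0.0, 0, 0, 0, 0, 0]],
  ],
)

```text
time_s: 27.88
tcp_pos: [0.4634, -0.0761, 0.1537]
ee_rot: [[0.006, -0.978, -0.208], [0.001, -0.208, 0.978], [-1.0, -0.006, -0.0]]
wrist_force: [0.7, -0.2, -2.9]
gripper_width: 0.184
```

Emit:
move_arm(
  series=[
    [[0, 0.02, 0, 0, 0, -0.08, 0], [0, 0, 0, 0, 0, -0.03, 0], [0, 0, 0, 0, 0, 0, 0]],
  ],
)

```text
time_s: 28.25
tcp_pos: [0.4642, -0.0758, 0.1494]
ee_rot: [[0.005, -0.978, -0.208], [0.001, -0.208, 0.978], [-1.0, -0.005, -0.0]]
wrist_force: [0.4, 0.6, -4.0]
gripper_width: 0.18
```

Emit:
move_arm(
  series=[
    [[0, 0, 0, 0, 0, -0.02, 0], [0, 0, 0, 0, 0, 0, 1], [0, 0, 0, 0, 0, 0, 1], [0, 0, 0, 0, 0, 0, 1], [0, 0, 0, 0, 0, 0, 1], [0, 0, 0, 0, 0, 0, 1], [0, 0, 0, 0, 0, 0.5, 1], [0, 0, 0, 0, 0, 0.8, 1], [0, 0, 0, 0, 0, 0.2, 1], [0, 0, -0.05, 0.7, 0, 0, 1], [0, 0, -0.05, 0.8, 0, 0, 1], [0, 0, 0, 0.75, 0, 0, 1], [0, 0, 0, 0, 0, 0, 1], [0, 0, 0, 0, 0, 0, 1]],
  ],
)

```text
time_s: 30.0
tcp_pos: [0.6014, -0.076, 0.2382]
ee_rot: [[0.001, -0.981, -0.194], [0.001, -0.194, 0.981], [-1.0, -0.001, 0.001]]
wrist_force: [-0.1, -0.6, -0.2]
gripper_width: 1.0
```

```bash
python3 - <<'E'
from h import *
st()
p,d=cap('top','t8.png'); cap('scene','s8.png'); Q=world('top',d)
def rect(pts): return cv2.minAreaRect((pts[:,:2]*1000).astype(np.float32))
for nm,(x,y) in dict(a=(.60,-.08),c=(.459,-.08)).items():
    m=(abs(Q[...,0]-x)<.07)&(abs(Q[...,1]-y)<.07)
    for z in(.06,.12):
        b=m&(abs(Q[...,2]-z)<.005); print(nm,z,b.sum(),rect(Q[b]) if b.sum()>5 else '',np.median(Q[b][:,2]))
E
```

```text
{'time_s': 30.0, 'joints': [8.0582, 22.6104, -6.7789, -0.0619, -60.5571, 3.1724], 'tcp_pos': [0.6014, -0.076, 0.2382], 'ee_rot': [[0.0008, -0.981, -0.1942], [0.0011, -0.1942, 0.981], [-1.0, -0.001, 0.0009]], 'wrist_force': [-0.0828, -0.6313, -0.15], 'gripper_width': 1.0003}
a 0.06 395 ((603.2571411132812, -77.2483139038086), (34.49604034423828, 99.3761215209961), 11.395633697509766) 0.05997968325755265
a 0.12 179 ((603.4522705078125, -77.40139770507812), (15.711925506591797, 49.7878532409668), 12.203781127929688) 0.11990449180273521
c 0.06 1023 ((466.1198425292969, -74.90221405029297), (39.627315521240234, 100.04886627197266), 11.716717720031738) 0.05992965953658791
c 0.12 375 ((466.0363464355469, -74.96028137207031), (16.54138946533203, 49.85926055908203), 11.918827056884766) 0.11974422952446984
```

View pics/s8.png

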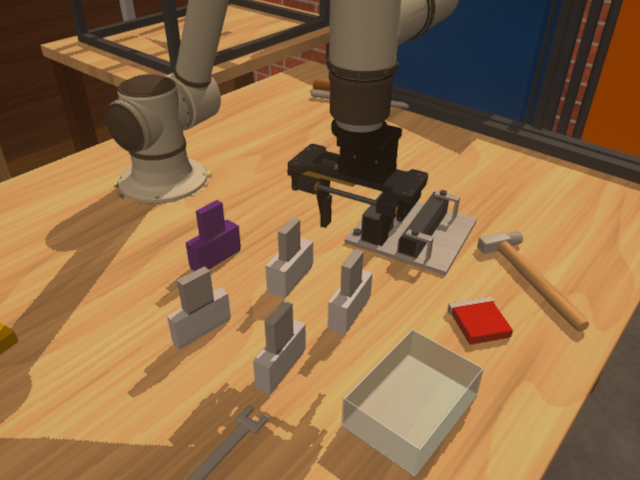

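All packers stand upright, with the 39 at (290,258) and the 33 at (350,293). I'm picking the 33 again; top view puts its centre at (0.6034, -0.0773).

Emit:
move_arm(
  series=[
    [[0, 0, 0.02, 0.0, -0.02, -0.5, 1], [0, 0, 0, 0, 0, -0.6, 1], [0, 0, 0, 0, 0, -0.3, 1], [0, 0, 0, 0, 0, 0, 1]],
  ],
)

```text
time_s: 30.6
tcp_pos: [0.598, -0.0772, 0.1554]
ee_rot: [[0.005, -0.98, -0.198], [0.001, -0.198, 0.98], [-1.0, -0.005, 0.001]]
wrist_force: [-1.9, 1.2, 0.2]
gripper_width: 1.0
```

Emit:
move_arm(
  series=[
    [[0, 0.03, 0, 0.09, 0, -0.12, 1], [0, 0, 0, 0, 0, 0, 1]],
  ],
)

```text
time_s: 30.85
tcp_pos: [0.6041, -0.0772, 0.15]
ee_rot: [[0.004, -0.98, -0.198], [0.002, -0.198, 0.98], [-1.0, -0.004, 0.001]]
wrist_force: [0.5, 0.3, -0.1]
gripper_width: 0.999
```

Emit:
move_arm(
  series=[
    [[0, 0.025, 0, -0.01, 0, -0.02, 1], [0, 0, 0, 0, 0, 0, 0], [0, 0, 0, 0, 0, 0, 0], [0, 0, 0, 0, 0, 0, 0], [0, 0, 0, 0, 0, 0, 0], [0, 0, 0, 0, 0, 0, 0], [0, 0, 0, 0, 0, 0, 0], [0, 0, 0, 0, 0, 0, 0], [0, 0, 0, 0, 0, 0, 0], [0, 0, 0, 0, 0, 0, 0], [0, 0, 0, 0, 0, 0, 0]],
  ],
)

```text
time_s: 32.22
tcp_pos: [0.604, -0.0772, 0.1503]
ee_rot: [[0.003, -0.98, -0.198], [0.002, -0.198, 0.98], [-1.0, -0.003, 0.001]]
wrist_force: [0.4, 1.0, 0.4]
gripper_width: 0.18
```

Emit:
move_arm(
  series=[
    [[0, 0, 0, 0, 0, 0.4, 0], [0, 0, 0, 0, 0, 0.8, 0], [0, 0, 0, 0, 0, 0.6, 0], [0, 0, 0, -0.1, 0.4, 0, 0], [0, 0, 0, -0.2, 0.8, 0, 0], [0, 0, 0, -0.2, 0.8, 0, 0], [0, 0, 0, -0.2, 0.8, 0, 0], [0, 0, 0, -0.15, 0.8, 0, 0], [0, 0, 0, -0.05, 0.5, 0, 0], [0, 0, 0, 0, 0.1, 0, 0], [0, 0, 0, 0, 0, 0, 0]],
  ],
)

```text
time_s: 33.6
tcp_pos: [0.5413, 0.1812, 0.2518]
ee_rot: [[-0.017, -0.981, -0.192], [0.003, -0.192, 0.981], [-1.0, 0.016, 0.006]]
wrist_force: [0.4, -0.2, -3.1]
gripper_width: 0.182
```

Emit:
move_arm(
  series=[
    [[0, -0.14, 0.0, -0.01, 0.18, -0.2, 0], [0, 0, 0, 0, 0, -0.15, 0], [0, 0, 0, 0, 0, 0, 0]],
  ],
)

```text
time_s: 33.98
tcp_pos: [0.5407, 0.1888, 0.2294]
ee_rot: [[0.001, -0.982, -0.188], [0.001, -0.188, 0.982], [-1.0, -0.001, 0.001]]
wrist_force: [0.2, -0.1, -2.1]
gripper_width: 0.181
```

```bash
python3 - <<'E'
from h import *
st()
p2,d2=cap('top','t9.png')
W=world('top',d2)
zt=r.sense()['tcp_pos'][2]-.1503+.06
m=(abs(W[...,0]-.54)<.06)&(abs(W[...,1]-.19)<.08)&(abs(W[...,2]-zt)<.006)
(c,s,a)=cv2.minAreaRect((W[m][:,:2]*1000).astype(np.float32)); print(m.sum(),c,s,a)
th=np.deg2rad(11.1);R=np.array([[np.cos(th),-np.sin(th)],[np.sin(th),np.cos(th)]])
print((np.array(c)-[502.3,183.6])@R-[20,0])
E
```

```text
{'time_s': 33.975, 'joints': [35.441, 19.988, -12.2932, -0.0246, -57.6476, -24.5631], 'tcp_pos': [0.5407, 0.1888, 0.2294], 'ee_rot': [[0.0008, -0.9821, -0.1885], [0.001, -0.1885, 0.9821], [-1.0, -0.001, 0.0008]], 'wrist_force': [0.2146, -0.1185, -2.0543], 'gripper_width': 0.1805}
544 (541.5462036132812, 187.77899169921875) (34.30238342285156, 99.62501525878906) 11.391249656677246
[19.3165594 -3.4549424]
```

Emit:
move_arm(
  series=[
    [[0, 0, -0.03, 0.005, 0.06, -0.25, 0], [0, 0, 0, 0, 0, -0.2, 0], [0, 0, 0, 0, 0, 0, 0]],
  ],
)

```text
time_s: 34.4
tcp_pos: [0.5416, 0.1918, 0.2012]
ee_rot: [[0.002, -0.983, -0.183], [0.002, -0.183, 0.983], [-1.0, -0.002, 0.001]]
wrist_force: [0.5, -0.2, -2.4]
gripper_width: 0.181
```

Emit:
move_arm(
  series=[
    [[0, 0, 0, 0, 0, -0.15, 0], [0, 0, 0, 0, 0, -0.12, 0], [0, 0, 0, 0, 0, 0, 0]],
  ],
)

```text
time_s: 34.78
tcp_pos: [0.5428, 0.1924, 0.1849]
ee_rot: [[0.005, -0.983, -0.184], [0.003, -0.184, 0.983], [-1.0, -0.006, 0.002]]
wrist_force: [0.9, 0.7, -4.5]
gripper_width: 0.179
```

Emit:
move_arm(
  series=[
    [[0, 0, 0, 0, 0, -0.12, 0], [0, 0, 0, 0, 0, -0.12, 0], [0, 0, 0, 0, 0, 0, 0]],
  ],
)

```text
time_s: 35.15
tcp_pos: [0.5417, 0.1921, 0.178]
ee_rot: [[0.005, -0.982, -0.187], [0.001, -0.187, 0.982], [-1.0, -0.005, -0.0]]
wrist_force: [2.0, 0.3, -7.6]
gripper_width: 0.18
```

Emit:
move_arm(
  series=[
    [[0, 0.02, 0, 0, 0, -0.15, 0], [0, 0, 0, 0, 0, -0.12, 0], [0, 0, 0, 0, 0, 0, 0]],
  ],
)

```text
time_s: 35.52
tcp_pos: [0.542, 0.1921, 0.1652]
ee_rot: [[0.004, -0.982, -0.189], [-0.0, -0.189, 0.982], [-1.0, -0.004, -0.001]]
wrist_force: [1.3, 0.2, -6.5]
gripper_width: 0.181
```

Emit:
move_arm(
  series=[
    [[0, 0, 0, 0, 0, -0.1, 0], [0, 0, 0, 0, 0, -0.04, 0], [0, 0, 0, 0, 0, 0, 0]],
  ],
)

```text
time_s: 35.9
tcp_pos: [0.542, 0.1919, 0.1603]
ee_rot: [[0.004, -0.982, -0.19], [-0.001, -0.19, 0.982], [-1.0, -0.004, -0.002]]
wrist_force: [0.7, 0.6, -4.2]
gripper_width: 0.18
```

On the plate (TCP at the expected 0.1603). Seat lightly, release, and rise straight up before moving away.

Emit:
move_arm(
  series=[
    [[0, 0, 0, 0, 0, -0.03, 0], [0, 0, 0, 0, 0, 0, 0], [0, 0, 0, 0, 0, 0, 1], [0, 0, 0, 0, 0, 0, 1], [0, 0, 0, 0, 0, 0, 1], [0, 0, 0, 0, 0, 0, 1], [0, 0, 0, 0, 0, 0, 1], [0, 0, 0, 0, 0, 0, 1], [0, 0, 0, 0, 0, 0.4, 1], [0, 0, 0, 0, 0, 0.7, 1], [0, 0, 0, 0, 0, 0.7, 1], [0, 0, 0, 0.3, -0.8, 0.3, 1], [0, 0, 0, 0.3, -0.8, 0, 1], [0, 0, 0, 0, -0.8, 0, 1], [0, 0, 0, 0, -0.8, 0, 1], [0, 0, 0, 0, -0.8, 0, 1], [0, 0, 0, 0, -0.8, 0, 1], [0, 0, 0, 0, 0, 0, 1]],
  ],
)

```text
time_s: 38.15
tcp_pos: [0.5792, -0.1037, 0.2903]
ee_rot: [[0.01, -0.981, -0.194], [-0.002, -0.194, 0.981], [-1.0, -0.01, -0.004]]
wrist_force: [0.1, 0.8, -0.4]
gripper_width: 1.0
```

```bash
python3 m.py p2; python3 - <<'E'
from h import *
p,d=viewer.capture('top'); W=world('top',d)
for nm,(x,y) in dict(b27=(.597,-.242),c39=(.466,-.075),d21=(.445,-.267)).items():
    m=(abs(W[...,0]-x)<.07)&(abs(W[...,1]-y)<.07)&(abs(W[...,2]-.12)<.004)
    print(nm,m.sum(),np.median(W[m],0) if m.sum() else '')
E
```

```text
top fence 737 [array([-17.5,  63.8]), array([53.6, 45. ]), np.float64(89.7)] z 0.072 x-pctl [-39.5 -19.   -0.1]
top handle 94 [array([21.5, 18.1]), array([13.7, 17.4]), np.float64(86.0)] z 0.1302 x-pctl [13.3 21.4 29.2]
top block 180 [array([21.6, 39.9]), array([19.4, 33.3]), np.float64(90.0)] z 0.07 x-pctl [ 5.4 20.4 38. ]
top cross face 40 38.8
scene fence 836 [array([-17.5,  -0.4]), array([ 44.6, 185.2]), np.float64(0.1)] z 0.0717 x-pctl [-38.7 -20.    0.8]
scene handle 139 [array([21.8, -0.7]), array([52.2, 17.2]), np.float64(88.1)] z 0.1294 x-pctl [13.9 23.1 30.7]
scene block 274 [array([22.2, -1.1]), array([102.6,  34.1]), np.float64(89.3)] z 0.0698 x-pctl [ 5.9 29.3 38.7]
{'time_s': 38.25, 'joints': [5.9068, 18.3027, -5.493, 0.1582, -65.6129, 5.381], 'tcp_pos': [0.5795, -0.1013, 0.2904], 'ee_rot': [[0.0105, -0.9804, -0.1968], [-0.0014, -0.1968, 0.9804], [-0.9999, -0.01, -0.0035]], 'wrist_force': [0.184, 0.7051, 0.0151], 'gripper_width': 1.0042}
b27 355 [ 0.59716231 -0.2415782   0.11969202]
c39 366 [ 0.46605328 -0.07519439  0.11981889]
d21 380 [ 0.44421478 -0.26550154  0.11947606]
```

View pics/scene_p2.png

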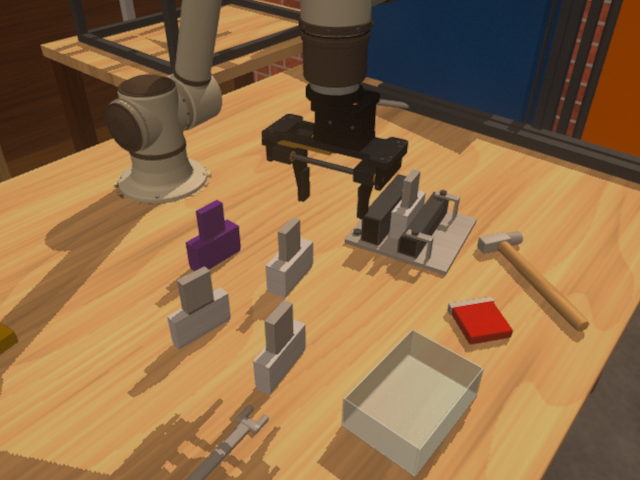

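View pics/top_p2.png

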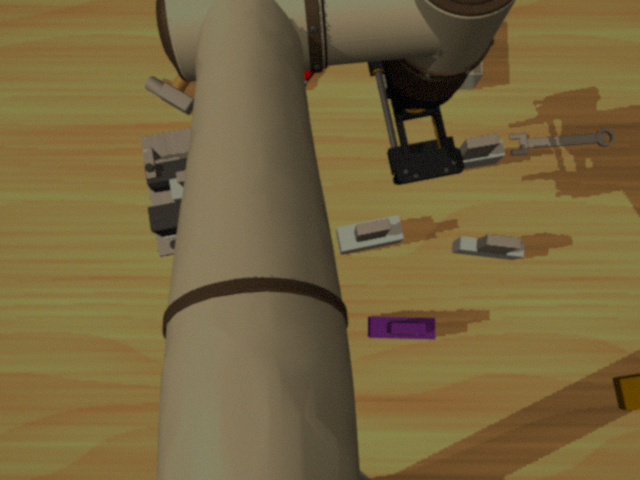

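The 33 sits in the gap: block top at z 0.070, square, centred to about 1 mm, with about 5 mm left to the fence. The 21, 27 and 39 stand upright and the robot touches nothing.

```bash
python3 - <<'E'
from h import *
print(r.finish_job())
E
```

```text
the job is handed in; nothing more can be done
None
```

The 33 mm packer is the thickest that goes in. I left it in the gap and handed the job in at about 38 s of the 72 s allowed.

- **33 mm:** it slid in twice without jamming.
- **39 mm:** upright and square under about 46 N, it stopped with its underside about 23 mm above the plate. That is where its taper should jam in a gap of about 38 mm. I then put it back on the bench, about 9 mm from where it started.
- **21 and 27 mm:** I did not try these, since the thicker 33 already fits.

**Last checks:**
- **Seating:** the 33's block top is at z 0.070 m, so it is fully down on the plate. It is square to within 1° and within about 1 mm of midway along the fence.
- **Pad:** the packer stands about 5 mm off the fence, so the pad should read about 5 mm and be held back. I worked that out from the packer's position, because the pad itself was hidden.
- **Other packers:** the 21, 27 and 39 stand upright, the purple look-alike was not touched, and the gripper is clear of everything.

**Failures and disagreements:**
- **Nudge test:** after the first insertion I tried to feel the room by pushing the packer sideways. It only tilted the packer about 1°, so I ran the 39 mm trial instead.
- **Cameras:** the two cameras differ by about 0.5–1 mm on the packer's position.
- **Hidden view:** in the last top view the arm hid part of the jig, so the midway and squareness figures come mainly from the scene camera.

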